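# Hold the glass check cell in the beam of the bench gauge

### The arm

A 6-joint arm with a two-finger parallel gripper is mounted at the origin on the work surface. World frame = base frame: x ahead of the robot, y to its left, z up, the work surface at z = 0. Lengths are in mm, angles in rad, forces in N, time in s.
With the tool pointing down it reaches from about 150 to 775 mm from the base axis. Payload 6.1 kg.
Tool frame: the origin (TCP) lies at the very end of the fingers, on their centre line; the grasp point (between the pads) lies 19 mm behind it (ctrl.pinch_z is the distance from the TCP to the grasp point, in mm); z points along the fingers, y is the direction in which the jaws open and shut (so a half turn about z gives the same grasp; the last joint's range is limited). The gripper opens to 85 mm and grips with 20 to 120 N. Pads are 22 mm wide; open, the fingers measure 114 mm over their backs; the gripper's body (76 mm by 85 mm) begins 54 mm behind the grasp point. The pads swing forward as they close: fully open they stand 13 mm farther back than shut.
Start: joints at [1.193, 0.126, -0.04, 1.405, 0, 1.571], TCP at [193.652, 487.962, 231.295] pointing down, gripper open.
Joint ranges: [-2.72, 2.72], [-0.95, 1.95], [-1.27, 1.35], [-1.78, 2.02], [-1.46, 1.47], [-3.14, 3.14]. Speed limits (rad/s): [2.39, 2.39, 3.01, 3.14, 3.14, 3.14].

### API

Orientations are given as a unit quaternion [x, y, z, w].
In Python, from station import monitor, optics, job, ctrl gives the robot as it stands.
- The arm moves only by the tool drive_tool, never from a script. Its argument "plan" is a list of rows, each a list of 6 numbers: the shift along the tool's x, y, z in mm, then the turn, a rotation vector about the tool's x, y, z in rad. In form: [[dx, dy, dz, wx, wy, wz], ...]. A call has 1 to 20 rows; each row is the pose to reach, as a shift and turn from the pose measured when the call began, along the tool's axes at that moment; what a row does not reach only later rows make up. A row lasts 1/12 s, in which the tool goes at most 41.7 mm and 7.16 degrees, less where a joint would pass 70% of its speed; a pose out of reach is approached as far as the arm can. A call with a gripper value outside its range is refused whole. "gripper" is the finger opening in mm, from 0 to 85.4, set as the call begins (left out, the last holds). The fingers move at their own pace and stop on an object; "grip_force" is the grip in N (left out, the last holds). Time passes only in rows, so rows that repeat a pose let the fingers close. It gives the time, the measured TCP pose, the force and the opening at its end, in the units of the state.
- monitor.get_obs(): the state, without advancing time (a new reading comes with each control period).
- optics.get_image(name): name is "scene" or "top"; returns a dict with "pixels" (384x512x3 uint8, blue, green, red), "fx", "fy", "cx", "cy" (pixels), "view" (4x4, takes a point from world to camera coordinates). Camera axes: x right, y up, looking along -z (the intrinsics and any distortion apply to the point x, -y, -z); pixel columns grow to the right and rows downward; lengths in mm; the calibration is good to about 2 mm. A picture is of the moment at which its call begins. There is no depth.
- job.sign_off(): hands the job in, once; it reports no verdict.
The state is a dict: "time_s": time; "qpos": joint angles; "joint_vel": joint speeds; "joint_efforts": joint torques, N m; "tool_pos": TCP position; "eef_rot": TCP orientation; "ft_force": force on the tool from outside, world axes, zero at the start; "torque": the same for the moment, N m; "grip_width": finger opening in mm.
Only numpy, scipy, OpenCV 4.12 (cv2) and the standard library are available. Lean on these libraries where they do the work, as an engineer would, in place of code of your own. Each camera call takes 0.05 s, during which the arm holds its last target.

### The job

Check the bench light gauge with its glass cell: grip the cell by its two frosted sides, keeping your fingers off the two clear faces, lift it straight up off the two pins it hangs on, and hold it still in the gap between the gauge's two heads so that the light beam passes square through the middle of both clear faces. Keep it upright and clear of the gauge, and finish while still holding it there: do not put it down or let go. Leave the steel plug on the other hanger and everything else on the table where they are.

Things in the scene. Friction and masses are not known exactly. Their poses are not given: they have to be found in the camera images.
- cell: Glass block 36 (x) by 24 (y) by 50 mm high (z), origin at its centre. Clear faces look to +x and -x, white frosted faces to +y and -y. Light must pass along its x, either way round. On top an aluminium cap plate 84 (x) by 18 (y) by 5 mm, underside 25 mm above the origin, an 8 mm square hole at x = +32 and -32 mm, a screw head 2 mm high in the middle. About 0.12 kg. Starts hanging on the hanger.
- frost_a: Frosted plate on the cell's +y side, 36 x 2 x 50 mm (x, y, z); origin at its centre, 11 mm from the cell's origin; axes as the cell's. Grip here.
- frost_b: The same on the cell's -y side. Grip here.
- window_a: Clear plate on the cell's +x face, 2 x 20 x 50 mm; origin at its centre, 17 mm from the cell's origin; axes as the cell's. Fingers must not touch it.
- window_b: The same on the cell's -x face. Fingers must not touch it.
- hanger: Fixed stand with the cell. Origin on the table under its base plate (110 x 66 x 10 mm). At x = +32 and -32 mm stand 12 mm round posts, tops 115 mm above the table, each with a 5 mm pin rising to 127 mm. The cap rests on the posts, pins through its holes: cell origin 90 mm above the table, axes as the hanger's. +y and -y sides are open. An identical hanger carries the steel plug.
- gauge: Fixed bench gauge. Origin on the table under its base plate (250 along x, 84 along y, 18 mm thick). At each end stands a head 55 x 62 x 46 mm; facing sides at x = +65 and -65 mm (lens 1 to 2 mm proud), tops 145 mm (ribs 148 mm) above the table. The gap between is open above and to both y sides. The light beam runs along x from lens to lens.
- beam (a point): Middle of the light beam, half way between the two lenses, 120 mm above the table; axes as the gauge's, x along the beam. The centre of the cell's glass belongs here.
- plug: The other hanging thing: solid steel round plug, 24 mm diameter, 50 mm long, under the same kind of aluminium cap as the glass cell. Leave it hanging. Origin: centre of the plug.
- wrench: Steel wrench lying on the table nearest the robot, 120 mm long, about 8 mm high. Leave alone.
- jar: Standing amber glass jar with steel lid, 64 mm diameter, 85 mm high, far left of centre. Origin at the centre of its underside. Leave alone.
- can: Standing grey can, 60 mm diameter, 120 mm high, far right of centre. Origin at the centre of its underside. Leave alone.
- socket: Steel wrench socket, a ring 26 mm in diameter and 24 mm high, standing on the table near the robot, right of centre. Leave alone.

How it is judged (in metres and radians):
On the way:
1. the cell, held by both frosted faces, is up off the hanger's pins (contact force between the fingers and frost_a above 1 N and contact force between the fingers and frost_b above 1 N and z of cell in the frame of hanger above 0.106 m and contact force between cell and hanger below 0.1 N), for 0.2 s.
At the end, for the whole second after the job is handed in: The cell is held still by the fingers on both frosted faces, its centre within 18 mm along the beam, 6 mm sideways and 10 mm in height of the beam's middle, its clear faces square to the beam within 8 degrees, upright within 7 degrees, not touching the gauge (contact force between the fingers and frost_a above 1 N and contact force between the fingers and frost_b above 1 N and x of cell in the frame of beam between -0.018 and 0.018 m and y of cell in the frame of beam between -0.006 and 0.006 m and z of cell in the frame of beam between -0.01 and 0.01 m and angle between the x axis of cell and the x axis of beam, either way round below 0.14 rad and angle between cell's own z axis and vertical below 0.12 rad and linear speed of cell below 0.02 m/s and contact force between cell and gauge below 0.1 N); the arm keeps its last pose, push and grip.
It fails at once if the fingers touch a clear face (contact force between the fingers and window_a above 0.5 N or contact force between the fingers and window_b above 0.5 N).
It fails at once if the plug or another thing on the table is shifted by more than 25 mm (distance of any of plug, wrench, jar, can, socket from where it was at the start of the episode above 0.025 m).
It also fails if it takes over 38 s, if anything falls off the work surface, if the arm or the gripper's body presses on something with over 40 N, if the wrist force passes 120 N, or if a joint passes its speed limit or range.

## Working session

There is one attempt and no reset: what is moved stays moved. The work goes in short steps, Python scripts to look and compute and a tool call to move; the robot and the scene stay as the last step left them, time stands still between calls to the robot, and variables do not carry over. Pictures are saved under pics/ and viewed, and the job is handed in when it is done.

Besides the shell and the picture viewer there is one more tool, called after "Request:" as name([rows], argument=value, ...), one row to a line, values as JSON. drive_tool: Moves the arm, as the interface text tells. Its arguments: {"type":"object","properties":{"plan":{"type":"array","items":{"type":"array","items":{"type":"number"}}},"gripper":{"type":"number"},"grip_force":{"type":"number"}},"required":["plan"]}

```bash
ls; mkdir -p pics; python3 - <<'E'
from station import monitor, optics, job, ctrl
import cv2, numpy as np
print(monitor.get_obs()); print(ctrl.pinch_z)
for n in("scene","top"):
    d=optics.get_image(n); cv2.imwrite(f"pics/{n}0.png",d["pixels"])
    print(n,{k:v for k,v in d.items() if k!="pixels"})
    np.savez(f"{n}0.npz",**d)
E
```

```text
pics
{'time_s': 0.0, 'qpos': array([ 1.19299288e+00,  1.26381979e-01, -4.05967383e-02,  1.40542174e+00,
        1.17419004e-05,  1.57078867e+00]), 'joint_vel': array([ 0.00323308,  0.00026036,  0.00027762,  0.00032154, -0.0008106 ,
        0.00432285]), 'joint_efforts': array([ 1.92974789e-03, -4.35912037e+01,  3.52925456e+01,  1.70429883e-02,
        4.66334870e-05, -1.41623298e-05]), 'tool_pos': array([193.50639912, 487.59320652, 230.5326058 ]), 'eef_rot': array([ 1.87776455e-01,  9.82211464e-01, -7.86695841e-04, -1.56381843e-04]), 'ft_force': array([ 0.27910418, -0.21116163, -0.5858915 ]), 'torque': array([ 0.03260462, -0.01886436,  0.05023586]), 'grip_width': 85.398478131187}
18.700000000000003
scene {'fx': 431.29707181470604, 'fy': 431.29707181470604, 'cx': 253.4032887098333, 'cy': 188.515493347077, 'view': array([[-3.25712591e-01,  9.45453475e-01,  5.38846816e-03,
         1.88738094e+02],
       [-6.53544071e-01, -2.29259730e-01,  7.21332187e-01,
         2.99011935e+02],
       [ 6.83221381e-01,  2.31425374e-01,  6.92568293e-01,
        -1.40151077e+03],
       [ 0.00000000e+00,  0.00000000e+00,  0.00000000e+00,
         1.00000000e+00]])}
top {'fx': 449.9392692299764, 'fy': 449.9392692299764, 'cx': 251.6907337714343, 'cy': 184.141504780596, 'view': array([[-2.00933734e-02, -9.99451392e-01, -2.63281525e-02,
         4.31749069e+01],
       [ 9.96864509e-01, -2.20432726e-02,  7.59950298e-02,
        -6.00522376e+02],
       [-7.65336970e-02, -2.47186043e-02,  9.96760545e-01,
        -1.21478377e+03],
       [ 0.00000000e+00,  0.00000000e+00,  0.00000000e+00,
         1.00000000e+00]])}
```

View pics/scene0.png

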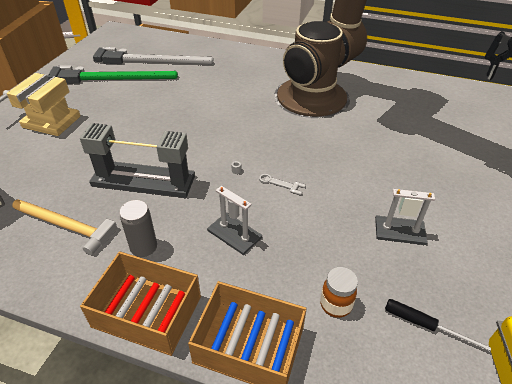

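View pics/top0.png

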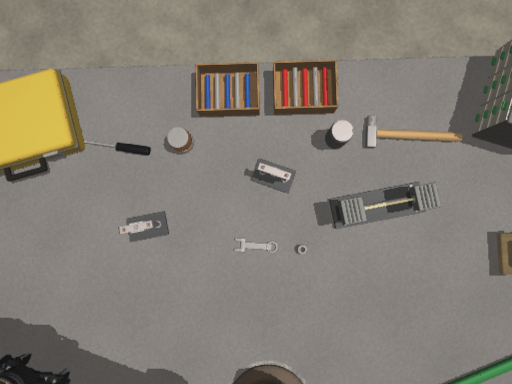

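```bash
python3 - <<'E'
import cv2, numpy as np
s=cv2.imread("pics/scene0.png");t=cv2.imread("pics/top0.png")
def z(im,x,y,w,h,k): return cv2.resize(im[y:y+h,x:x+w],None,fx=k,fy=k,interpolation=cv2.INTER_CUBIC)
a=np.hstack([z(s,365,175,80,80,5),z(s,200,175,80,80,5)])
cv2.imwrite("pics/z1.png",a)
b=np.hstack([z(t,105,190,80,70,5),z(t,235,140,80,70,5)])
cv2.imwrite("pics/z2.png",b)
cv2.imwrite("pics/z3.png",z(t,320,170,130,70,6))
cv2.imwrite("pics/z4.png",z(s,70,110,140,100,5))
E
```

```text
(no output)
```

View pics/z1.png

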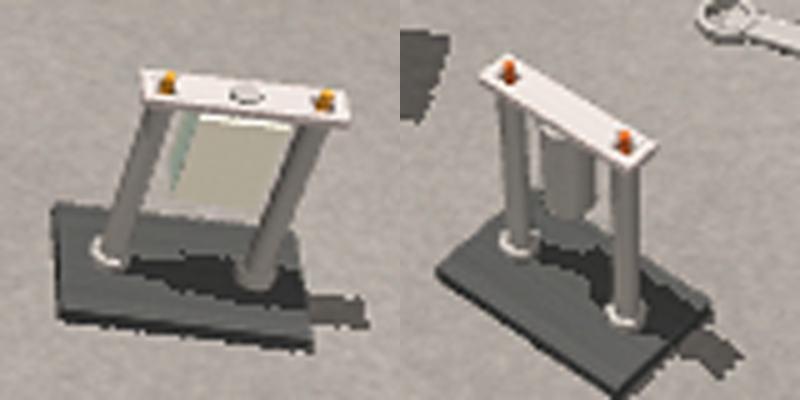

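View pics/z2.png

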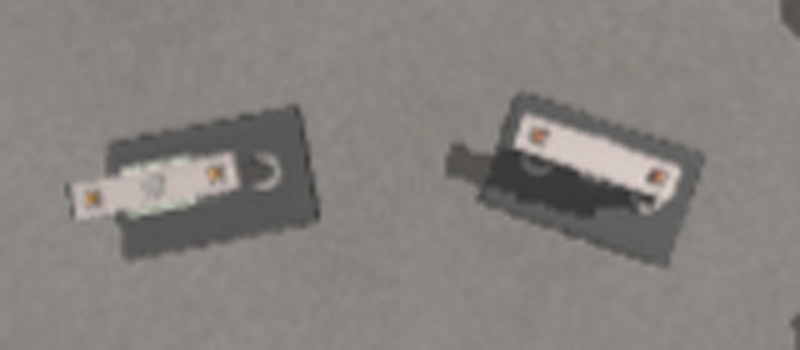

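View pics/z3.png

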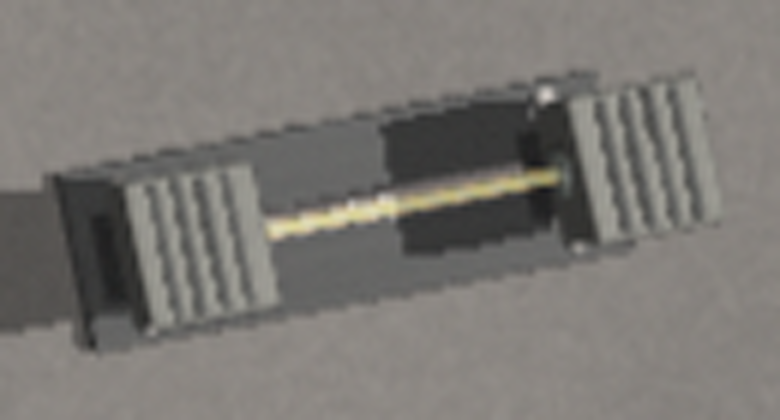

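View pics/z4.png

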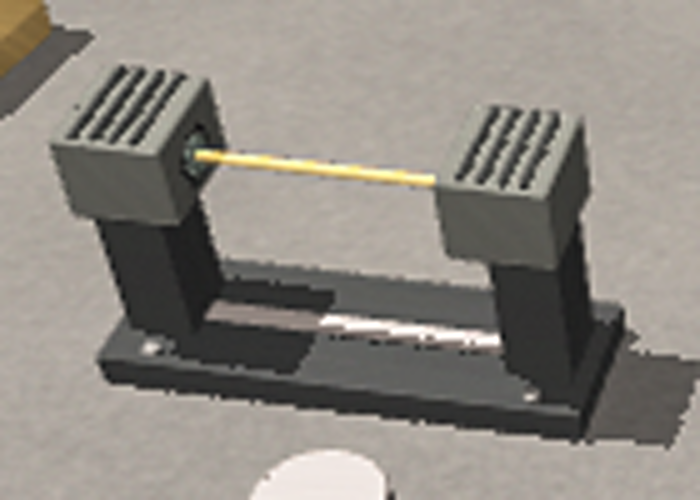

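```bash
cat > h.py <<'E'
import numpy as np, cv2
from scipy.spatial.transform import Rotation as R
def ray(d,uv):
    V=np.array(d["view"]);c=np.array([(uv[0]-d["cx"])/d["fx"],-(uv[1]-d["cy"])/d["fy"],-1.])
    o=-V[:3,:3].T@V[:3,3]; r=V[:3,:3].T@c; return o,r/np.linalg.norm(r)
def onz(d,uv,z):
    o,r=ray(d,uv); return o+r*(z-o[2])/r[2]
def tri(d1,u1,d2,u2):
    o1,r1=ray(d1,u1);o2,r2=ray(d2,u2)
    A=np.stack([r1,-r2],1);s=np.linalg.lstsq(A,o2-o1,rcond=None)[0]
    p,q=o1+s[0]*r1,o2+s[1]*r2
    return (p+q)/2,np.linalg.norm(p-q)
def comps(im,box,lo,hi,mn=2):
    x,y,w,h=box;m=cv2.inRange(cv2.cvtColor(im,cv2.COLOR_BGR2HSV)[y:y+h,x:x+w],lo,hi)
    n,l,st,c=cv2.connectedComponentsWithStats(m)
    return m,[(c[i]+[x,y],st[i,4]) for i in range(1,n) if st[i,4]>=mn]
def row(obs,p,Rt):
    """row from measured pose to world TCP p, rotation Rt"""
    R0=R.from_quat(obs["eef_rot"])
    return np.r_[R0.inv().apply(np.array(p)-obs["tool_pos"]),(R0.inv()*Rt).as_rotvec()]
E
python3 - <<'E'
from h import *
S=dict(np.load("scene0.npz"));T=dict(np.load("top0.npz"))
for n,d,bs in(("s",S,[(385,180,60,50),(210,180,50,50),(100,130,70,30)]),("t",T,[(115,215,50,25),(250,150,50,40),(355,190,70,30)])):
    for b in bs:
        m,c=comps(d["pixels"],b,(8,110,90),(35,255,255)); print(n,b,[(x.round(1),a) for x,a in c])
    o,_=ray(d,(0,0));print("cam",o.round(0))
for n,d,b in(("s",S,(100,130,70,30)),("t",T,(355,190,70,30))):
    m,c=comps(d["pixels"],b,(15,70,110),(35,255,255),1)
    ys,xs=np.nonzero(m); print(n,xs.min()+b[0],xs.max()+b[0],[(x.round(1),a) for x,a in c])
    vx,vy,x0,y0=cv2.fitLine(np.stack([xs,ys],1).astype(np.float32),cv2.DIST_HUBER,0,.01,.01).ravel()
    for X in(xs.min(),xs.max()): print((X+b[0],y0+(X-x0)*vy/vx+b[1]))
E
```

```text
s (385, 180, 60, 50) [(array([398.1, 191.1]), np.int32(12)), (array([429.4, 194.6]), np.int32(11))]
s (210, 180, 50, 50) [(array([221.5, 189. ]), np.int32(10)), (array([244.5, 203. ]), np.int32(10))]
s (100, 130, 70, 30) [(array([113.9, 141.4]), np.int32(18)), (array([126., 143.]), np.int32(7)), (array([135., 144.]), np.int32(7)), (array([144., 145.]), np.int32(7)), (array([152.5, 146. ]), np.int32(6))]
cam [1214.  214.  754.]
t (115, 215, 50, 25) [(array([147.5, 224. ]), np.int32(2))]
t (250, 150, 50, 40) [(array([262. , 166.5]), np.int32(2))]
t (355, 190, 70, 30) []
cam [ 507.   -0. 1258.]
s 109 156 [(array([130.8, 143.2]), np.int32(88))]
(np.int64(109), np.float64(140.74425686873846))
(np.int64(156), np.float64(146.12874998163753))
t 368 412 [(array([405. , 200.3]), np.int32(9)), (array([410.1, 199.2]), np.int32(8)), (array([399.8, 201.2]), np.int32(8)), (array([389.5, 203.5]), np.int32(6)), (array([394.2, 202.4]), np.int32(5)), (array([378.5, 205. ]), np.int32(2)), (array([384., 204.]), np.int32(1)), (array([386., 205.]), np.int32(1)), (array([368.5, 207. ]), np.int32(2)), (array([373.5, 206. ]), np.int32(2))]
(np.int64(368), np.float64(206.96622226593269))
(np.int64(412), np.float64(199.02026664044038))
```

```bash
python3 - <<'E'
from h import *
S=dict(np.load("scene0.npz"));T=dict(np.load("top0.npz"))
# pins in top: warm-colour weighted centroids
for b in[(118,223,11,12),(143,218,11,12),(257,161,11,11),(281,169,11,12)]:
    x,y,w,h=b;p=T["pixels"][y:y+h,x:x+w].astype(float);wt=np.clip(p[...,2]-p[...,0]-25,0,None)
    yy,xx=np.mgrid[y:y+h,x:x+w];print(b,(wt*xx).sum()/wt.sum(),(wt*yy).sum()/wt.sum(),wt.max())
    b=b
def wc(b):
    x,y,w,h=b;p=T["pixels"][y:y+h,x:x+w].astype(float);wt=np.clip(p[...,2]-p[...,0]-25,0,None)
    yy,xx=np.mgrid[y:y+h,x:x+w];return (wt*xx).sum()/wt.sum(),(wt*yy).sum()/wt.sum()
a1=wc((118,223,11,12));a2=wc((143,218,11,12))
print("cell pins");P=[]
for u,v in((a1,(429.4,194.6)),(a2,(398.1,191.1))):
    p,e=tri(T,u,S,v);print(p.round(1),e.round(1),"top@125",onz(T,u,125).round(1),"scene@124",onz(S,v,124).round(1))
for q in(onz(T,a1,125)-onz(T,a2,125),onz(S,(429.4,194.6),124)-onz(S,(398.1,191.1),124)): print(np.linalg.norm(q),np.degrees(np.arctan2(q[1],q[0])))
# cap by mask in top: bright
for nm,b,d in(("top",(110,210,60,35),T),("scene",(385,180,60,30),S)):
    x,y,w,h=b;hsv=cv2.cvtColor(d["pixels"],cv2.COLOR_BGR2HSV)[y:y+h,x:x+w]
    m=((hsv[...,2]>185)).astype(np.uint8);n,l,st,c=cv2.connectedComponentsWithStats(m);i=1+np.argmax(st[1:,4])
    r=cv2.minAreaRect(np.argwhere(l==i)[:,::-1].astype(np.float32));cc=(r[0][0]+x,r[0][1]+y);print(nm,r,st[i],cc,onz(d,cc,120).round(1))
print("beam")
for d,us in((T,[(364.5,207.6),(413.5,198.8)]),(S,[(109,140.74),(156.5,146.2)])):
    q=[onz(d,u,120) for u in us];print(np.round(q,1));v=q[1]-q[0];print(np.linalg.norm(v),np.degrees(np.arctan2(v[1],v[0])))
E
python3 - <<'E'
import cv2,numpy as np
t=cv2.imread("pics/top0.png")
def z(im,x,y,w,h,k): return cv2.resize(im[y:y+h,x:x+w],None,fx=k,fy=k,interpolation=cv2.INTER_NEAREST)
cv2.imwrite("pics/z5.png",np.vstack([z(t,335,185,60,35,12),]))
cv2.imwrite("pics/z6.png",np.vstack([z(t,390,175,60,40,12),]))
E
```

```text
(118, 223, 11, 12) 122.705 229.315 58.0
(143, 218, 11, 12) 147.16346153846155 224.35576923076923 63.0
(257, 161, 11, 11) 262.23021582733816 166.58992805755395 60.0
(281, 169, 11, 12) 286.1048951048951 174.7972027972028 72.0
cell pins
[486.3 356.8 121.8] 0.3 top@125 [486.3 356.  125. ] scene@124 [488.8 356.2 124. ]
[497.6 294.1 122.3] 0.9 top@125 [497.6 293.8 125. ] scene@124 [499.8 293.4 124. ]
63.19014639800193 100.25373137307348
63.696766025047516 99.86534842316748
top ((25.923080444335938, 16.61538314819336), (7.452413558959961, 21.57277488708496), 78.69007110595703) [ 15  12  22  10 115] (135.92308044433594, 226.61538314819336) [492.4 323.8 120. ]
scene ((28.457321166992188, 13.384145736694336), (41.85355758666992, 6.184166431427002), 6.340191841125488) [  8   8  42  11 229] (413.4573211669922, 193.38414573669434) [491.6 325.2 120. ]
beam
[[ 528.6 -253.9  120. ]
 [ 548.1 -376.8  120. ]]
124.42939045926448 -80.98809800144224
[[ 547.4 -377.1  120. ]
 [ 528.4 -260.1  120. ]]
118.53557392274665 99.19456727147137
```

View pics/z5.png

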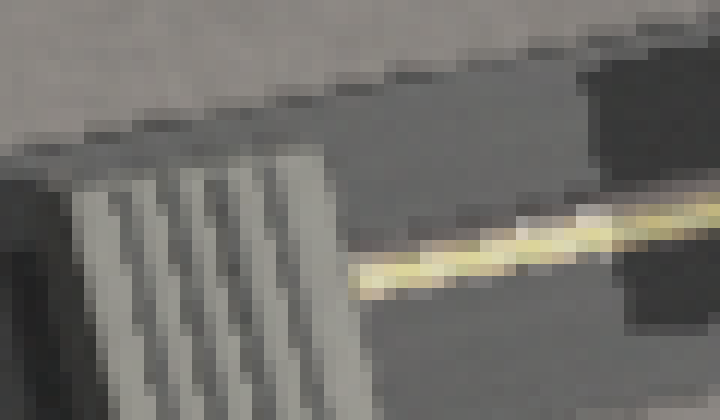

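View pics/z6.png

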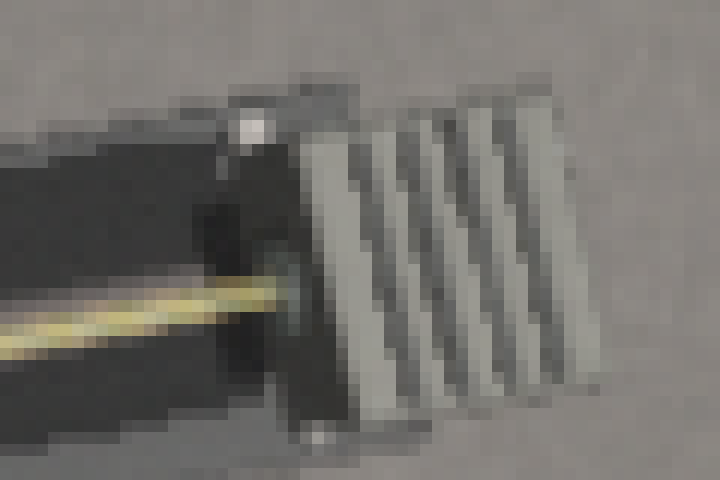

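```bash
cat >> h.py <<'E'
def down(deg):
    a=np.radians(deg);x=np.array([np.cos(a),np.sin(a),0]);z=np.array([0,0,-1.]);return R.from_matrix(np.stack([x,np.cross(z,x),z],1))
E
python3 - <<'E'
from h import *
from station import monitor
T=dict(np.load("top0.npz"));o=monitor.get_obs()
a,b=onz(T,(363.9,207.5),145),onz(T,(417.5,198.7),145);v=b-a
print(a,b,(a+b)/2,np.linalg.norm(v),np.degrees(np.arctan2(-v[1],-v[0])))
np.set_printoptions(suppress=True,precision=3)
print(row(o,(492.5,325,165),down(100)))
E
```

```text
[ 528.3735521  -246.86586765  145.        ] [ 547.19896042 -378.23713415  145.        ] [ 537.78625626 -312.5515009   145.        ] 132.71324598476934 98.15492693501531
[-337.889  -40.809   65.667   -0.001    0.001    1.018]
```

Request:
drive_tool([
  [-28,-3,3,0,0,0.09],
  [-56,-7,6,0,0,0.17],
  [-85,-10,9,0,0,0.26],
  [-113,-14,12,0,0,0.34],
  [-141,-17,15,0,0,0.43],
  [-169,-20,18,0,0,0.51],
  [-197,-24,21,0,0,0.6],
  [-225,-27,24,0,0,0.68],
  [-253,-31,27,0,0,0.77],
  [-282,-34,30,0,0,0.85],
  [-310,-37,32,0,0,0.93],
  [-330,-40,35,0,0,1.0],
  [-338,-41,38,0,0,1.018],
  [-338,-41,38,0,0,1.018],
  [-338,-41,38,0,0,1.018],
], gripper=85, grip_force=40)

```text
time_s: 1.35
tool_pos: [492.1, 324.6, 192.0]
eef_rot: [0.642, 0.766, -0.001, -0.0]
ft_force: [0.4, 0.1, 0.2]
grip_width: 85.0
```

```bash
python3 - <<'E'
from h import *
from station import monitor,optics
np.set_printoptions(suppress=True,precision=3)
o=monitor.get_obs();print(o["time_s"],o["tool_pos"],o["qpos"],o["ft_force"],row(o,(492.5,325,71),down(100)))
s=optics.get_image("scene")["pixels"];t=optics.get_image("top")["pixels"]
def z(im,x,y,w,h,k): return cv2.resize(im[y:y+h,x:x+w],None,fx=k,fy=k,interpolation=cv2.INTER_CUBIC)
cv2.imwrite("pics/a1.png",np.hstack([z(s,350,120,110,130,3.6),z(t,60,160,110,130,3.6)]))
E
```

```text
1.35 [492.056 324.647 192.026] [ 0.583  0.253  0.03   1.35  -0.     1.978] [0.386 0.078 0.224] [  0.444   0.786 121.024  -0.002   0.001   0.001]
```

View pics/a1.png

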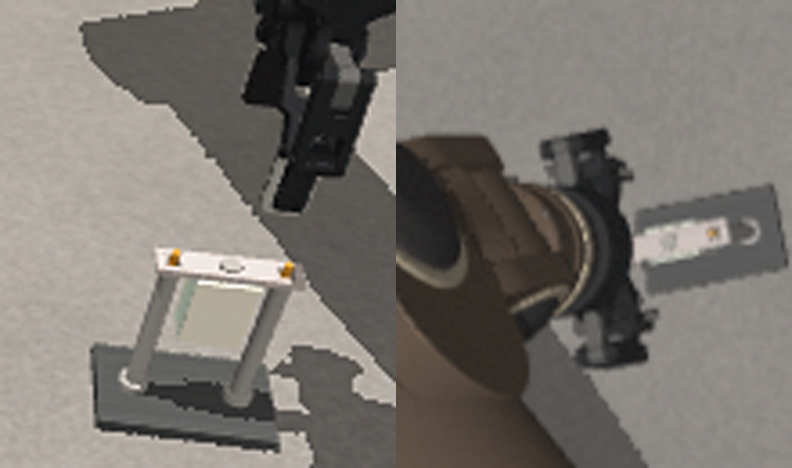

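Request:
drive_tool([
  [0,0,12,0,0,0],
  [0,1,24,0,0,0],
  [0,1,36,0,0,0],
  [0,1,48,0,0,0],
  [0,1,60,0,0,0],
  [0,1,72,0,0,0],
  [0,1,84,0,0,0],
  [0,1,96,0,0,0],
  [0,1,106,0,0,0],
  [0,1,114,0,0,0],
  [0,1,119,0,0,0],
  [0,1,121,0,0,0],
  [0,1,121,0,0,0],
  [0,1,121,0,0,0],
])

```text
time_s: 2.62
tool_pos: [492.7, 325.6, 72.3]
eef_rot: [0.642, 0.767, -0.0, 0.0]
ft_force: [1.3, 0.7, -0.3]
grip_width: 84.8
```

```bash
python3 - <<'E'
from h import *
from station import monitor,optics
np.set_printoptions(suppress=True,precision=3)
o=monitor.get_obs();print(o["time_s"],o["tool_pos"],o["ft_force"],row(o,(492.5,325,71),down(100)))
s=optics.get_image("scene");t=optics.get_image("top");np.savez("s2.npz",**s);s=s["pixels"];t=t["pixels"]
def z(im,x,y,w,h,k): return cv2.resize(im[y:y+h,x:x+w],None,fx=k,fy=k,interpolation=cv2.INTER_CUBIC)
cv2.imwrite("pics/a2.png",np.hstack([z(s,360,130,90,120,4.4),z(t,80,160,90,120,4.4)]))
E
```

```text
2.6167 [492.656 325.597  72.258] [ 1.267  0.735 -0.252] [-0.559 -0.258  1.258 -0.001  0.001  0.003]
```

View pics/a2.png

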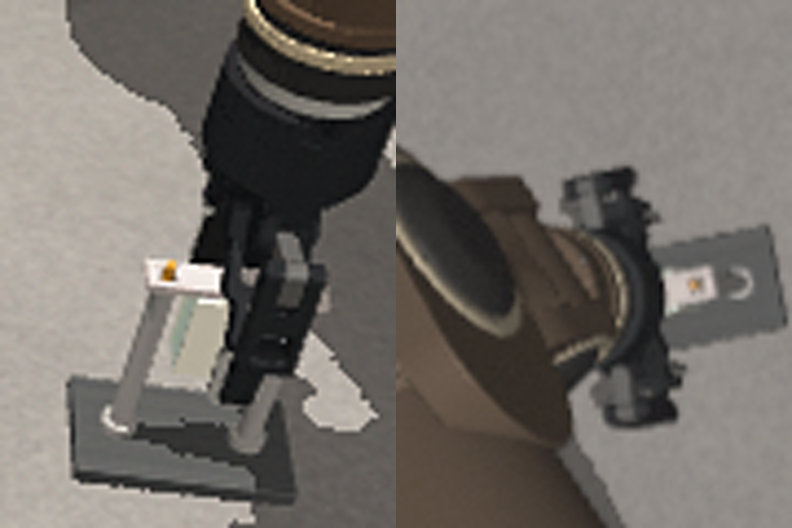

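```bash
python3 - <<'E'
from h import *
S=dict(np.load("s2.npz"));V=S["view"]
def pr(p):
    c=V[:3,:3]@np.array(p)+V[:3,3];return (S["cx"]+S["fx"]*c[0]/-c[2],S["cy"]-S["fy"]*c[1]/-c[2])
cx=np.array([np.cos(np.radians(100)),np.sin(np.radians(100)),0]);cy=np.array([cx[1],-cx[0],0])
C=np.array([492.5,325,90])
for n,p in(("centre",C),("topface",C+[0,0,25]),("winA top",C+18*cx+12*cy+[0,0,25]),("winB top",C-18*cx+12*cy+[0,0,25]),("A bot",C+18*cx+12*cy-[0,0,25]),("B bot",C-18*cx+12*cy-[0,0,25])): print(n,np.round(pr(p),1))
F=np.array([492.66,325.6,85.])
for s in(-11,11):
  for t in(42.5,57): print("tip",s,t,np.round(pr(F+s*cx+t*cy),1))
s=S["pixels"];cv2.imwrite("pics/a3.png",cv2.resize(s[170:230,380:450],None,fx=9,fy=9,interpolation=cv2.INTER_NEAREST))
E
```

```text
centre [409.7 203.6]
topface [412.7 195.3]
winA top [422.2 200.3]
winB top [404.5 198.3]
A bot [415.8 216.5]
B bot [398.8 214.6]
tip -11 42.5 [406.  219.2]
tip -11 57 [406.7 224.3]
tip 11 42.5 [416.9 220.4]
tip 11 57 [417.7 225.6]
```

View pics/a3.png

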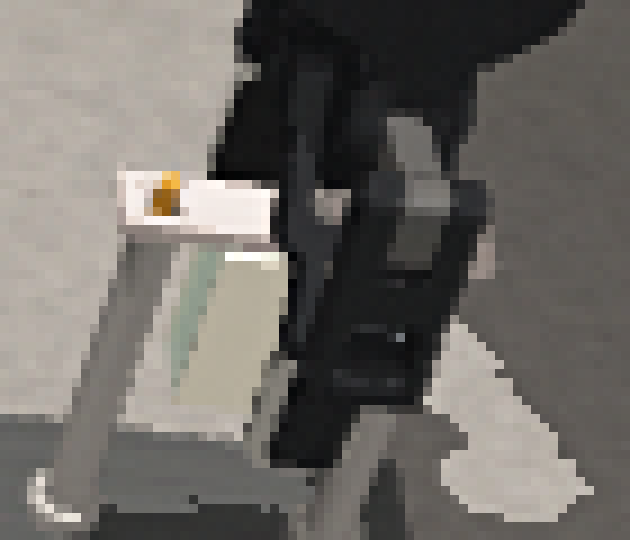

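Request:
drive_tool([
  [-1,0,1,0,0,0],
  [-1,0,1,0,0,0],
  [-1,0,1,0,0,0],
  [-1,0,1,0,0,0],
  [-1,0,1,0,0,0],
  [-1,0,1,0,0,0],
  [-1,0,1,0,0,0],
  [-1,0,1,0,0,0],
  [-1,0,1,0,0,0],
  [-1,0,1,0,0,0],
  [-1,0,1,0,0,0],
  [-1,0,1,0,0,0],
], gripper=40)

```text
time_s: 3.72
tool_pos: [493.0, 324.6, 71.4]
eef_rot: [0.642, 0.767, -0.0, 0.0]
ft_force: [0.4, 0.0, 0.0]
grip_width: 40.2
```

```bash
python3 - <<'E'
from h import *
from station import monitor,optics
np.set_printoptions(suppress=True,precision=3)
o=monitor.get_obs();print(o["time_s"],o["tool_pos"],o["grip_width"],o["ft_force"],row(o,(492.5,325,71),down(100)))
s=optics.get_image("scene")["pixels"]
cv2.imwrite("pics/a4.png",cv2.resize(s[170:230,380:450],None,fx=9,fy=9,interpolation=cv2.INTER_NEAREST))
E
```

```text
3.7167 [493.015 324.639  71.431] 40.180156714589934 [0.423 0.015 0.048] [ 0.446 -0.443  0.43  -0.     0.001  0.002]
```

View pics/a4.png

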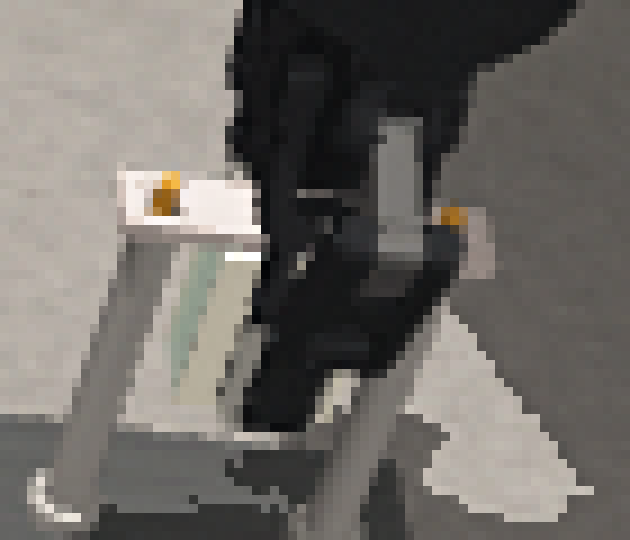

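Request:
drive_tool([
  [0,0,0,0,0,0],
  [0,0,0,0,0,0],
  [0,0,0,0,0,0],
  [0,0,0,0,0,0],
  [0,0,0,0,0,0],
  [0,0,0,0,0,0],
  [0,0,0,0,0,0],
  [0,0,0,0,0,0],
  [0,0,0,0,0,0],
  [0,0,0,0,0,0],
], gripper=10, grip_force=40)

```text
time_s: 4.6
tool_pos: [493.0, 324.6, 71.5]
eef_rot: [0.642, 0.767, -0.0, 0.0]
ft_force: [-1.0, -0.7, 1.7]
grip_width: 23.5
```

```bash
python3 - <<'E'
from h import *
from station import monitor,optics
np.set_printoptions(suppress=True,precision=3)
o=monitor.get_obs();print(o["time_s"],o["tool_pos"],o["grip_width"],o["ft_force"],o["torque"],row(o,(492.5,325,101),down(100)))
s=optics.get_image("scene")["pixels"]
cv2.imwrite("pics/a5.png",cv2.resize(s[170:230,380:450],None,fx=9,fy=9,interpolation=cv2.INTER_NEAREST))
E
```

```text
4.6 [493.018 324.609  71.517] 23.52153369110114 [-1.019 -0.66   1.706] [-0.085  0.231  0.014] [  0.459  -0.447 -29.483  -0.      0.001   0.002]
```

View pics/a5.png

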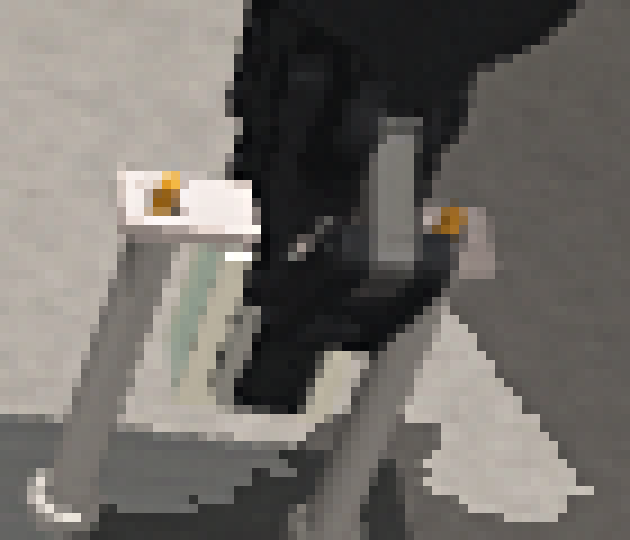

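Request:
drive_tool([
  [0,0,-2,0,0,0],
  [0,0,-5,0,0,0],
  [0,0,-8,0,0,0],
  [0,0,-12,0,0,0],
  [0,0,-16,0,0,0],
  [0,0,-20,0,0,0],
  [0,0,-24,0,0,0],
  [0,0,-28,0,0,0],
  [0,0,-32,0,0,0],
  [0,0,-36,0,0,0],
  [0,0,-42,0,0,0],
  [0,0,-50,0,0,0],
  [0,0,-60,0,0,0],
  [0,0,-70,0,0,0],
  [0,0,-80,0,0,0],
  [0,0,-90,0,0,0],
  [0,0,-98,0,0,0],
  [0,0,-102,0,0,0],
  [0,0,-102,0,0,0],
  [0,0,-102,0,0,0],
])

```text
time_s: 6.32
tool_pos: [493.1, 324.7, 173.5]
eef_rot: [0.642, 0.767, -0.0, 0.0]
ft_force: [-0.3, 0.2, -1.1]
grip_width: 24.0
```

```bash
python3 - <<'E'
from h import *
from station import monitor,optics
np.set_printoptions(suppress=True,precision=3)
o=monitor.get_obs();print(o["time_s"],o["tool_pos"],o["grip_width"],o["ft_force"],row(o,(537.7,-313.5,181),down(99)),row(o,(515,6,181),down(99.5)))
s=optics.get_image("scene")["pixels"];t=optics.get_image("top")["pixels"]
def z(im,x,y,w,h,k): return cv2.resize(im[y:y+h,x:x+w],None,fx=k,fy=k,interpolation=cv2.INTER_CUBIC)
cv2.imwrite("pics/a6.png",np.hstack([z(s,360,110,90,130,4.2),z(t,80,160,90,130,4.2)]))
E
```

```text
6.3167 [493.077 324.716 173.517] 24.01355851670245 [-0.267  0.226 -1.089] [-636.11   -68.408   -7.163   -0.       0.       0.02 ] [-317.602  -34.518   -7.323   -0.       0.       0.011]
```

View pics/a6.png

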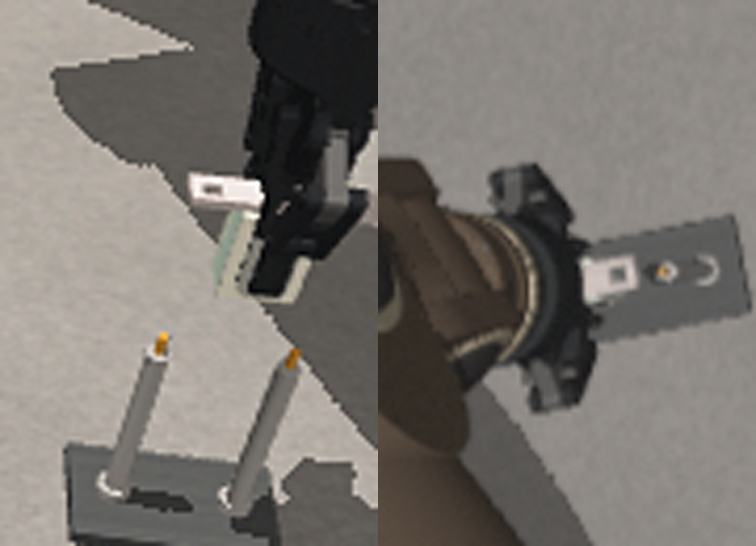

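Request:
drive_tool([
  [-6,-1,-2,0,0,0],
  [-16,-2,-4,0,0,0.001],
  [-30,-3,-6,0,0,0.001],
  [-48,-5,-8,0,0,0.002],
  [-70,-8,-10,0,0,0.002],
  [-94,-10,-10,0,0,0.003],
  [-118,-13,-10,0,0,0.004],
  [-142,-15,-10,0,0,0.005],
  [-166,-18,-10,0,0,0.006],
  [-190,-20,-10,0,0,0.006],
  [-214,-23,-10,0,0,0.007],
  [-238,-26,-10,0,0,0.008],
  [-262,-28,-10,0,0,0.009],
  [-286,-31,-10,0,0,0.009],
  [-310,-33,-10,0,0,0.01],
  [-332,-36,-10,0,0,0.01],
  [-350,-38,-10,0,0,0.011],
  [-364,-39,-10,0,0,0.012],
  [-372,-40,-10,0,0,0.012],
  [-374,-40,-10,0,0,0.012],
])

```text
time_s: 8.08
tool_pos: [518.7, -52.6, 183.4]
eef_rot: [0.647, 0.762, -0.001, 0.0]
ft_force: [-0.2, 0.4, -1.2]
grip_width: 23.7
```

```bash
python3 - <<'E'
from h import *
from station import monitor
np.set_printoptions(suppress=True,precision=3)
o=monitor.get_obs();print(o["time_s"],o["tool_pos"],o["grip_width"],o["ft_force"],row(o,(537.7,-313.5,185),down(99)))
E
```

```text
8.0833 [518.727 -52.606 183.421] 23.694305894152667 [-0.209  0.401 -1.229] [-260.531  -23.466   -1.205   -0.001    0.001    0.005]
```

Request:
drive_tool([
  [-6,-1,-1,0,0,0],
  [-16,-2,-2,0,0,0],
  [-32,-3,-3,0,0,0.001],
  [-52,-5,-3,0,0,0.001],
  [-74,-7,-3,0,0,0.001],
  [-96,-9,-3,0,0,0.002],
  [-118,-11,-3,0,0,0.002],
  [-140,-13,-3,0,0,0.002],
  [-162,-15,-3,0,0,0.003],
  [-184,-17,-3,0,0,0.003],
  [-206,-19,-3,0,0,0.004],
  [-225,-20,-3,0,0,0.004],
  [-240,-22,-3,0,0,0.005],
  [-251,-23,-3,0,0,0.005],
  [-258,-23,-3,0,0,0.005],
  [-260,-23,-3,0,0,0.005],
  [-260,-23,-3,0,0,0.005],
  [-260,-23,-3,0,0,0.005],
])

```text
time_s: 9.58
tool_pos: [538.1, -312.3, 186.9]
eef_rot: [0.649, 0.761, -0.001, 0.0]
ft_force: [0.6, 0.2, -1.5]
grip_width: 23.6
```

```bash
python3 - <<'E'
from h import *
from station import monitor,optics
np.set_printoptions(suppress=True,precision=3)
o=monitor.get_obs();print(o["time_s"],o["tool_pos"],o["grip_width"],o["ft_force"],row(o,(537.7,-313.5,101.5),down(99)))
S=optics.get_image("scene");T=optics.get_image("top");np.savez("s7.npz",**S);np.savez("t7.npz",**T);s=S["pixels"];t=T["pixels"]
def z(im,x,y,w,h,k): return cv2.resize(im[y:y+h,x:x+w],None,fx=k,fy=k,interpolation=cv2.INTER_CUBIC)
cv2.imwrite("pics/a7.png",np.hstack([z(s,80,80,130,130,3),z(t,320,140,130,130,3)]))
E
```

```text
9.5833 [ 538.14  -312.27   186.865] 23.617462887246884 [ 0.629  0.156 -1.451] [-1.06  -0.533 85.367 -0.001  0.001  0.001]
```

View pics/a7.png

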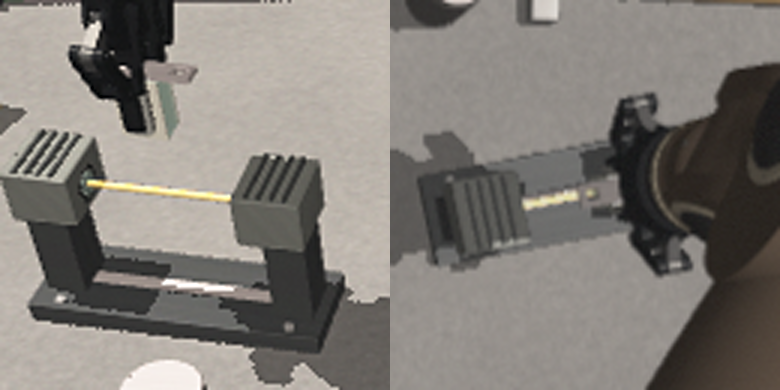

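Request:
drive_tool([
  [-1,-0.5,4,0,0,0],
  [-1,-0.5,10,0,0,0],
  [-1,-0.5,17,0,0,0],
  [-1,-0.5,24,0,0,0],
  [-1,-0.5,31,0,0,0],
  [-1,-0.5,38,0,0,0],
  [-1,-0.5,45,0,0,0],
  [-1,-0.5,52,0,0,0],
  [-1,-0.5,59,0,0,0],
  [-1,-0.5,66,0,0,0],
  [-1,-0.5,72,0,0,0],
  [-1,-0.5,77,0,0,0],
  [-1,-0.5,81,0,0,0],
  [-1,-0.5,84,0,0,0],
  [-1,-0.5,85.5,0,0,0],
  [-1,-0.5,85.5,0,0,0],
  [-1,-0.5,85.5,0,0,0],
  [-1,-0.5,85.5,0,0,0],
])

```text
time_s: 11.18
tool_pos: [537.9, -313.4, 101.9]
eef_rot: [0.649, 0.761, -0.001, 0.0]
ft_force: [-0.6, 0.2, -0.3]
grip_width: 23.5
```

```bash
python3 - <<'E'
from h import *
from station import monitor,optics
np.set_printoptions(suppress=True,precision=3)
o=monitor.get_obs();print(o["time_s"],o["tool_pos"],o["grip_width"],o["ft_force"],row(o,(537.7,-313.5,101.5),down(99)))
S=optics.get_image("scene");T=optics.get_image("top");np.savez("s8.npz",**S);np.savez("t8.npz",**T);s=S["pixels"];t=T["pixels"]
def z(im,x,y,w,h,k): return cv2.resize(im[y:y+h,x:x+w],None,fx=k,fy=k,interpolation=cv2.INTER_NEAREST)
cv2.imwrite("pics/a8.png",z(s,90,100,110,80,7))
cv2.imwrite("pics/a9.png",z(t,340,160,110,80,7))
E
```

```text
11.1833 [ 537.925 -313.384  101.866] 23.514253786039045 [-0.637  0.159 -0.316] [-0.079 -0.241  0.366 -0.001  0.002  0.001]
```

View pics/a8.png

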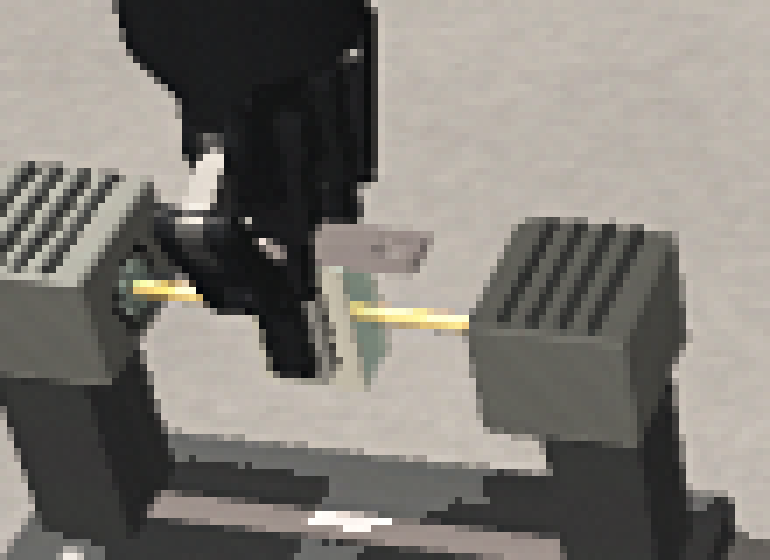

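View pics/a9.png

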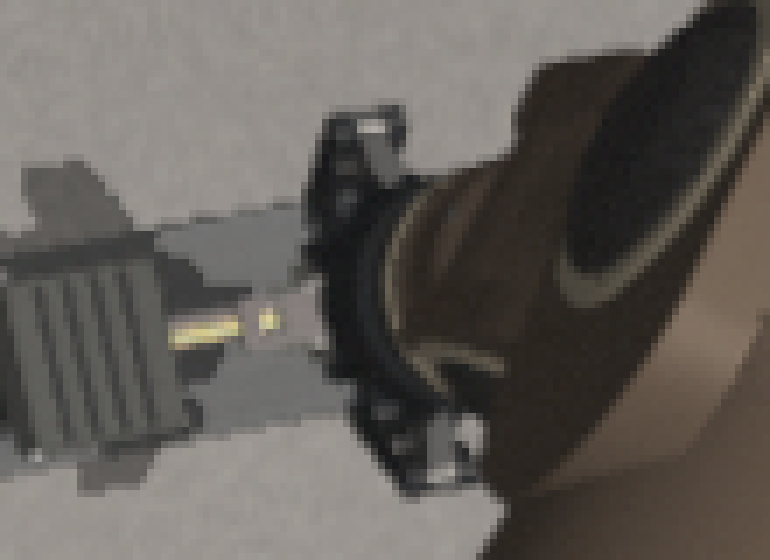

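```bash
python3 - <<'E'
from h import *
S=dict(np.load("s8.npz"));T=dict(np.load("t8.npz"))
def pr(d,p):
    V=d["view"];c=V[:3,:3]@np.array(p)+V[:3,3];return np.array((d["cx"]+d["fx"]*c[0]/-c[2],d["cy"]-d["fy"]*c[1]/-c[2]))
a=np.radians(99);cx=np.array([np.cos(a),np.sin(a),0]);cy=np.array([cx[1],-cx[0],0]);z=np.array([0,0,1])
C=np.array([537.7,-313.5,120])
P=lambda x,y,zz:C+x*cx+y*cy+zz*z
so=np.array([90,100]);to=np.array([340,160])
for n,p in(("win near top",P(18,12,25)),("win near bot",P(18,12,-25)),("win far bot",P(18,-12,-25)),("beam hit",P(18,0,0)),("cap end near top",P(42,9,30)),("cap far top",P(42,-9,30)),("cap near bot",P(42,9,25))):
    print(n,((pr(S,p)-so+.5)*7).round(0))
for n,p in(("cap +y",P(42,9,30)),("cap -y",P(42,-9,30)),("hole",P(32,0,28))): print("top",n,((pr(T,p)-to+.5)*7).round(0))
# gauge base check: hole colour centroid
s=S["pixels"][100:180,90:200].astype(int)
g=((s[...,1]-s[...,2]>6)).astype(np.uint8)[30:60,42:60];ys,xs=np.nonzero(g);print(len(xs),xs.min()+42,xs.max()+42,ys.min()+30,ys.max()+30)
E
```

```text
win near top [340. 278.]
win near bot [366. 396.]
win far bot [391. 352.]
beam hit [366. 316.]
cap end near top [410. 269.]
cap far top [429. 236.]
cap near bot [412. 281.]
top cap +y [241. 301.]
top cap -y [251. 352.]
top hole [273. 321.]
34 49 54 39 52
```

Request:
drive_tool([
  [0,0,0,0,0,0],
  [0,0,0,0,0,0],
  [0,0,0,0,0,0],
  [0,0,0,0,0,0],
])

```text
time_s: 11.62
tool_pos: [537.9, -313.4, 101.9]
eef_rot: [0.649, 0.761, -0.001, 0.0]
ft_force: [-0.2, -0.1, -1.5]
grip_width: 23.5
```

```bash
python3 - <<'E'
from h import *
from station import monitor,job
np.set_printoptions(suppress=True,precision=3)
o=monitor.get_obs();print(o["time_s"],o["tool_pos"],o["grip_width"],o["ft_force"],abs(o["joint_vel"]).max(),row(o,(537.7,-313.5,101.5),down(99)))
if abs(o["tool_pos"]-[537.7,-313.5,101.5]).max()<2 and o["grip_width"]>22: print(job.sign_off())
E
```

```text
11.6167 [ 537.943 -313.409  101.905] 23.498155299759606 [-0.181 -0.059 -1.466] 0.0016614907588379086 [-0.05  -0.254  0.405 -0.     0.002  0.001]
the job is handed in; nothing more can be done
None
```

I gripped the cell by its two frosted sides at 40 N and lifted it straight up off the pins. I carried it over to the gauge, lowered it into the gap, and handed the job in at 11.6 s with the arm still holding it there.

- **Position:** at hand-in the tool was within 0.5 mm and about 0.1° of the target I measured for the beam. The arm was at rest, the grip width was 23.5 mm, and the wrist force was about 1.5 N, roughly the cell's weight.
- **Camera checks:** in the top view, the beam showed centred through the cap hole, with the cap corners within about 1 mm sideways. In the scene view, the glass edges matched the predicted pixels to about 1 pixel, or 2–3 mm, which is well inside the limits.
- **Disagreements:** the two camera views differed by about 2 mm on the cell's starting position. The gauge's middle differed by about 1–2 mm along the beam depending on whether I used the lens end or the head edges. I used averaged values for both.
- **Not measured:** I did not measure the finger contact forces directly or check the final positions of the other objects. My path stayed well above everything I passed over.

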